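# Square up the paper mould and lift off its deckle

### The arm

A 7-joint arm with a two-finger parallel gripper is mounted at the origin on the work surface. World frame = base frame: x ahead of the robot, y to its left, z up, the work surface at z = 0. Lengths are in m, angles in rad, forces in N, time in s.
With the tool pointing down it reaches from about 0.425 to 0.875 m from the base axis. Payload 4.7 kg.
Tool frame: the origin (TCP) lies midway between the tips of the shut fingers; the grasp point (between the pads) lies 19 mm behind it; z points along the fingers, y is the direction in which the jaws open and shut (so a half turn about z gives the same grasp; the last joint's range is limited). The gripper opens to 85 mm and grips with 20 to 120 N. Pads are 22 mm wide; open, the fingers measure 114 mm over their backs; the gripper's body (76 mm by 85 mm) begins 54 mm behind the grasp point. The pads swing forward as they close: fully open they stand 13 mm farther back than shut.
Start: joints at [1.204, 0.321, -0.07, 1.45, 0.023, 1.371, -0.057], TCP at [0.242, -0.603, 0.231] pointing down, gripper open.
Joint ranges: [-2.86, 2.86], [-0.3, 2.09], [-1.38, 1.24], [0.06, 2.45], [-1.56, 4.7], [0.09, 2.05], [-2.69, 2.69]. Speed limits (rad/s): [2.57, 2.57, 3.14, 3.14, 3.14, 3.14, 3.14].

### API

Orientations are given as a rotation vector (axis times angle).
In Python, from station import env, cams gives the robot as it stands. Calls block until the motion is done:
- env.movep(position, orientation): joint-space move of the TCP to a pose.
- env.move_l(position, frame=None, speed=0.15, until_force=None): straight line of the TCP; frame=None keeps the orientation; speed is the mean speed in m/s. With until_force (N) it stops when the force on the tool has changed by that much, and returns True; else False.
- env.movej(angles): joint-space move.
- env.command_gripper(opening, grip_force=None): finger opening in m; grip_force is the grip in N (None keeps the last); returns when the fingers have stopped.
- env.sleep(seconds).
- env.ik(position, orientation): joint angles nearest the present ones, or None.
- cams.camera(name): name is "scene" or "top" or "wrist"; returns a dict with "image" (384x512x3 uint8, red, green, blue), "K" (3x3 intrinsics, pixels), "R" (3x3) and "t" (3): a world point X has camera coordinates R X + t; the wrist camera has in their place "hand_eye" (4x4, takes a point from camera to tool coordinates, whose origin is the TCP and whose axes are the flange's). Camera axes: x right, y down, z forward; pixel columns grow to the right and rows downward; lengths in m; the calibration is good to about 2 mm. A picture is of the moment at which its call begins: read the wrist's pose just before it. There is no depth.
A pose or a line that the arm cannot do raises env.IKError and nothing moves.
- env.finish_job(): hands the job in, once; it reports no verdict.
Readings, each from a call of its own:
- env.read_t(): time.
- env.read_q(): joint angles.
- env.read_joint_velocities(): joint speeds.
- env.read_tau(): joint torques, N m.
- env.read_tool_pos(): TCP position.
- env.read_eef_rot(): TCP orientation.
- env.read_wrist_force(): force on the tool from outside, world axes, zero at the start.
- env.read_ft_torque(): the same for the moment, N m.
- env.read_width(): finger opening in m.
Only numpy, scipy, OpenCV 4.12 (cv2) and the standard library are available. Lean on these libraries where they do the work, as an engineer would, in place of code of your own. Each camera call takes 0.05 s, during which the arm holds its last target. There are 200 camera calls.

### The job

With the dark deckle frame still resting on it, push the pale paper mould square and flush into the corner of the grey registration board, tight against both wooden fences. Then take the deckle by its blue handle, lift it straight up off the mould without shifting the mould, and finish while still holding it level and steady about 10 cm clear above the mould. Leave the jug, the tool pot and the books where they stand.

Things in the scene. Friction and masses are not known exactly. Their poses are not given: they have to be found in the camera images.
- board: Fixed grey laminated registration board, 280 (x) x 360 (y) x 12 mm, origin at the centre of its underside on the table, z up. Two brown wooden fences, 18 mm thick and 16 mm high above the board's top, stand along its far (+x) and left (+y) edges; their inner faces are the planes x = +120 mm and y = +160 mm of this frame. The near and right edges are open. The far fence runs from y = -160 to +178 mm, the left fence from x = -140 to +120 mm.
- corner (a point): Point where the inner faces of the two fences meet, on the board's top surface (12 mm above the table); axes as the board's. Flush means that the mould's far side lies at x = 0 and its left side at y = 0 of this frame.
- mould: Loose paper mould, a pale wooden frame filled with a dark screen, outside 150 (x) x 200 (y) x 22 mm high, about 0.35 kg (may differ by a quarter), solid outer sides to push on; origin at the centre of its underside, which lies on the board; z up. It starts a few centimetres away from both fences (its centre 27 to 50 mm short in x and 32 to 60 mm short in y) and up to 0.2 rad askew of the board. Slides with the deckle on it under a push of less than about 10 N.
- mould_far_left (a point): The mould's underside corner at its x = +75, y = +100 mm (the one that goes into the fence corner).
- mould_far_right (a point): The mould's underside corner at its x = +75, y = -100 mm (goes against the far fence).
- mould_near_left (a point): The mould's underside corner at its x = -75, y = +100 mm (goes against the left fence).
- deckle: Loose dark wooden deckle frame lying on the mould, not fastened (friction alone carries it along), outside 130 (x) x 180 (y) mm, 16 mm high, so the mould's edge shows about 10 mm all round; about 0.2 kg (may differ by a quarter); origin at the centre of its underside, z up. A 16 mm wide rib, also 16 mm high, runs along y through its middle and carries the bridge handle.
- deckle_grip (a point): Centre of the deckle's blue handle bar, 46 mm above the deckle's underside, over its centre of mass; axes as the deckle's. The bar is 18 mm wide (x), 104 mm long (y) and 16 mm high, free underneath between two brass posts at y = +-45 mm (clear length 80 mm); 22 mm of air between the rib and the bar. Grip it from above, fingers closing along the deckle's x.
- jug: Clear plastic jug, 100 mm wide, 140 mm high, handle at its +y; origin at the centre of its underside. Stands on the table left of the board. Not to be disturbed.
- pot: Steel pot with brushes, 72 mm wide, 90 mm high (brushes to 175 mm); origin at the centre of its underside. Stands on the table right of the board. Not to be disturbed.
- books: Pile of two books, 120 x 170 x 44 mm; origin at the centre of its underside. Lies on the table to the right of the board, beyond the pot. Not to be disturbed.
Things that resemble listed ones, but are neither listed nor needed, are in the scene too. There is more than one size of the mould; the job needs the largest.

How it is judged:
By the outcome, as a careful person would: the job done as asked, in the order asked, and still so for the second after the job is handed in, while the arm keeps its last pose, push and grip.
It also fails if it takes over 64 s, if anything falls off the work surface, if the arm or the gripper's body presses on something with over 40 N, if the wrist force passes 120 N, or if a joint passes its speed limit or range.

## Working session

There is one attempt and no reset: what is moved stays moved. The work goes in short steps, each a Python script; the robot and the scene stay as the last script left them, time stands still between calls to the robot, and variables do not carry over. Pictures are saved under pics/ and viewed, about 8 in all and at most 12, crops included, and the job is handed in when it is done.

```bash
ls; mkdir -p pics
python3 - <<'E'
from station import env,cams
import cv2,numpy as np
for n in ["scene","top"]:
    c=cams.camera(n); np.savez(f"{n}.npz",**{k:np.array(v) for k,v in c.items()})
    cv2.imwrite(f"pics/{n}0.png",c["image"][:,:,::-1]); print(n,c["K"],c["R"],c["t"])
print(env.read_t(),env.read_tool_pos(),env.read_eef_rot(),env.read_width(),env.read_wrist_force())
E
```

```text
pics
scene [[399.85762329   0.         244.69921187]
 [  0.         399.85762329 193.6042573 ]
 [  0.           0.           1.        ]] [[ 0.32301369  0.94638273 -0.00467754]
 [ 0.61566336 -0.21388309 -0.75842775]
 [-0.71876337  0.24210276 -0.65174034]] [-0.16254605 -0.26088001  1.63647611]
top [[419.27400762   0.         258.31836192]
 [  0.         419.27400762 191.41472774]
 [  0.           0.           1.        ]] [[-0.00881561 -0.99968875  0.02333857]
 [-0.99940483  0.00802989 -0.03354845]
 [ 0.0333506  -0.02362043 -0.99916456]] [-0.01443378  0.52368195  1.08658173]
0.1 [ 0.24138756 -0.60297992  0.23031019] [-3.08308919e+00 -5.94354174e-01  6.33373740e-04] 0.08558993511957469 [ 0.53121186  0.66060405 -0.22574225]
```

View pics/top0.png

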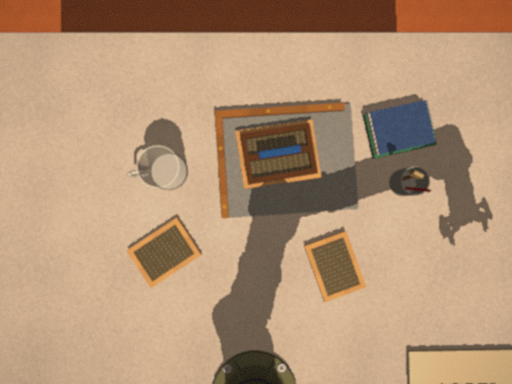

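View pics/scene0.png

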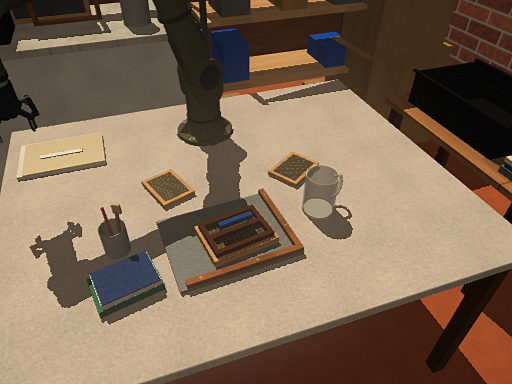

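Three frames could be "the mould": those at top-view pixels (165,250), (335,265) and (278,153). The last fits: it is the largest, lies on the grey board and carries the deckle with the blue handle. I'll confirm that in a crop and measure with masks.

```bash
cat > util.py <<'E'
import numpy as np,cv2
def ray(c,uv,z):
    uv=np.atleast_2d(np.asarray(uv,float)); K,R,t=c["K"],c["R"],c["t"]
    C=-R.T@t; d=(np.linalg.inv(K)@np.c_[uv,np.ones(len(uv))].T).T@R
    return C+d*((z-C[2])/d[:,2])[:,None]
def rect(mask,c,z):
    k=cv2.findContours(mask,cv2.RETR_EXTERNAL,cv2.CHAIN_APPROX_NONE)[0]
    k=max(k,key=cv2.contourArea); P=ray(c,k[:,0,:],z)[:,:2]
    return k,P,cv2.minAreaRect((P*1000).astype(np.float32))
E
python3 - <<'E'
import numpy as np,cv2
from util import *
c=dict(np.load("top.npz")); im=c["image"]; hsv=cv2.cvtColor(im,cv2.COLOR_RGB2HSV)
x0,y0=205,95; crop=im[95:225,205:365]
cv2.imwrite("pics/crop.png",cv2.resize(crop,None,fx=4.5,fy=4.5,interpolation=cv2.INTER_CUBIC)[:,:,::-1])
for r,col in [(153,range(214,262,2)),(153,range(304,330,2))]:
    print([(q,*map(int,hsv[r,q])) for q in col])
for q,row in [(278,range(98,136,2)),(278,range(170,196,2)),(310,range(160,190,2))]:
    print(q,[(r,*map(int,hsv[r,q])) for r in row])
blue=cv2.inRange(hsv,(100,120,60),(125,255,255)); blue[:, 340:]=0
k,P,r=rect(blue,c,.088); print("handle",r,cv2.boxPoints(r))
E
```

```text
[(214, 16, 81, 218), (216, 15, 85, 204), (218, 13, 158, 155), (220, 14, 190, 149), (222, 13, 187, 150), (224, 13, 104, 128), (226, 19, 49, 145), (228, 16, 53, 145), (230, 17, 62, 143), (232, 19, 55, 140), (234, 16, 57, 148), (236, 18, 56, 145), (238, 15, 103, 174), (240, 16, 160, 218), (242, 15, 162, 184), (244, 11, 167, 101), (246, 13, 176, 100), (248, 11, 137, 82), (250, 16, 92, 69), (252, 15, 124, 64), (254, 14, 112, 73), (256, 12, 121, 76), (258, 124, 57, 76), (260, 105, 173, 127)]
[(304, 16, 130, 98), (306, 17, 111, 103), (308, 15, 138, 72), (310, 13, 180, 98), (312, 11, 182, 101), (314, 14, 162, 153), (316, 14, 150, 213), (318, 16, 75, 163), (320, 16, 55, 154), (322, 18, 54, 155), (324, 16, 49, 150), (326, 18, 55, 149), (328, 17, 54, 147)]
278 [(98, 15, 79, 213), (100, 16, 78, 216), (102, 14, 80, 147), (104, 18, 73, 101), (106, 12, 113, 131), (108, 14, 193, 161), (110, 13, 181, 163), (112, 13, 188, 161), (114, 12, 116, 127), (116, 18, 55, 143), (118, 17, 55, 143), (120, 17, 53, 120), (122, 16, 53, 82), (124, 16, 113, 113), (126, 15, 139, 112), (128, 11, 168, 102), (130, 14, 193, 102), (132, 12, 174, 95), (134, 16, 120, 89)]
278 [(170, 18, 122, 88), (172, 17, 98, 60), (174, 12, 173, 93), (176, 12, 185, 102), (178, 13, 183, 99), (180, 15, 149, 106), (182, 15, 149, 113), (184, 15, 73, 84), (186, 18, 50, 77), (188, 20, 48, 80), (190, 15, 52, 79), (192, 18, 48, 80), (194, 15, 47, 76)]
310 [(160, 13, 155, 79), (162, 12, 147, 80), (164, 18, 152, 69), (166, 12, 155, 51), (168, 13, 158, 76), (170, 15, 201, 95), (172, 11, 161, 100), (174, 15, 160, 166), (176, 16, 158, 226), (178, 15, 153, 195), (180, 19, 45, 79), (182, 15, 46, 77), (184, 19, 46, 78), (186, 12, 40, 82), (188, 18, 41, 80)]
handle ((618.2506713867188, -68.82121276855469), (16.072965621948242, 99.52516174316406), 9.132156372070312) [[ 602.4181    -20.964865]
 [ 618.214    -119.22854 ]
 [ 634.08325  -116.67756 ]
 [ 618.28735   -18.413887]]
```

View pics/crop.png

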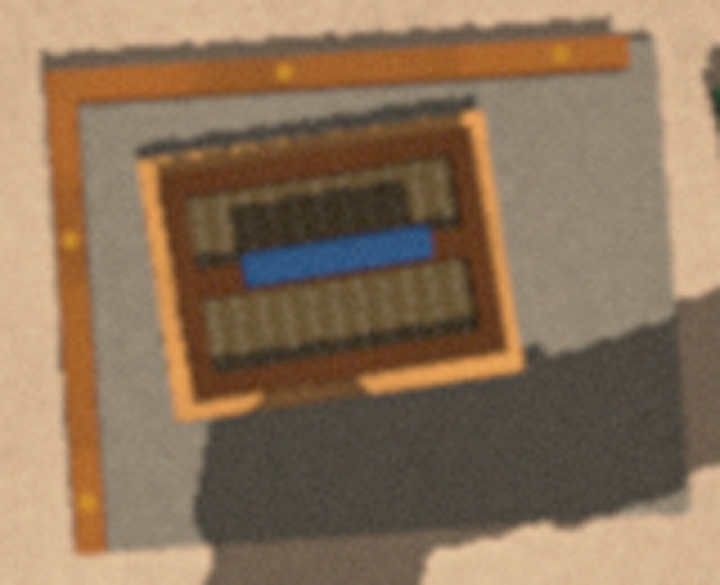

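```bash
cat > meas.py <<'E'
import numpy as np,cv2
from util import *
def line(P,ax):  # least squares with trimming: P[ax]=a+b*P[1-ax]
    for _ in range(4):
        b,a=np.polyfit(P[:,1-ax],P[:,ax],1); r=P[:,ax]-a-b*P[:,1-ax]
        P=P[abs(r)<max(1.5*np.median(abs(r)),.0012)]
    return a,b,np.std(r)
def measure(c,verbose=True,fences=None,xlim=340):
    im=c["image"]; C=-c["R"].T@c["t"]; hsv=cv2.cvtColor(im,cv2.COLOR_RGB2HSV)
    S=cv2.inRange(hsv,(0,105,40),(25,255,255)); S[:95]=0;S[222:]=0;S[:,:208]=0;S[:,362:]=0
    n,l,st,ce=cv2.connectedComponentsWithStats(S)
    o=np.argsort(-st[1:,4])+1
    print("cam",C.round(3),[(st[i].tolist()) for i in o[:3]]) if verbose else 0
    return S,l,st,o,C
E
python3 - <<'E'
from meas import *
c=dict(np.load("top.npz")); S,l,st,o,C=measure(c)
mould=max(o[:2],key=lambda i:st[i][0]); fence=min(o[:2],key=lambda i:st[i][0])
# mould sides
k=cv2.findContours((l==mould).astype(np.uint8),cv2.RETR_EXTERNAL,cv2.CHAIN_APPROX_NONE)[0][0]
k=max([k],key=len)[:,0,:].astype(float)
r=cv2.minAreaRect(ray(c,k,.034)[:,:2].astype(np.float32)*1000); print("rect",r)
th=np.radians(9.0); R2=lambda a:np.array([[np.cos(a),-np.sin(a)],[np.sin(a),np.cos(a)]])
cen=np.array(r[0])/1000
def sides(th):
    out={}
    for nm,ax,sg in [("far",0,1),("near",0,-1),("left",1,1),("right",1,-1)]:
        nrm=R2(th)[:,ax]*sg
        z=.034 if (cen-C[:2])@nrm>0 or 0 else .012
        half=[.075,.1][ax]
        edge=cen+nrm*half; z=.034 if (edge-C[:2])@nrm>0 else .012
        kk=k.copy()
        P=(ray(c,kk,z)[:,:2]-cen)@R2(th)
        m=(abs(P[:,ax]-sg*half)<.012)&(abs(P[:,1-ax])<[.1,.075][ax]-.012)
        a,b,s=line(P[m],ax); out[nm]=(z,a,b,s,m.sum()); print(nm,z,"off %.4f slope %.4f sd %.4f n%d"%(a,b,s,m.sum()))
    return out
f=[np.radians(r[2] if r[2]<45 else r[2]-90)]; print(np.degrees(f))
sides(f[0])
# fences: inner edges per column/row
m=(l==fence)
cols=range(228,342); far=np.array([(q,np.where(m[:130,q])[0].max()+.5) for q in cols if m[:130,q].any()])
rows=range(122,210); lef=np.array([(np.where(m[q,:235])[0].max()+.5,q) for q in rows if m[q,:235].any()])
F=line(ray(c,far,.012)[:,:2],0); L=line(ray(c,lef,.012)[:,:2],1)
print("far x=a+by",F,"left y=a+bx",L)
x=(F[0]+F[1]*L[0])/(1-F[1]*L[1]); y=L[0]+L[1]*x
print("corner",x,y,"angles",np.degrees(-np.arctan(F[1])),np.degrees(np.arctan(L[1])))
# check outer board points: near-left end of left fence, right end of far fence
print("fence end px far right", far[:,0].max(), ray(c,[[far[:,0].max(),105]],.028), "left end", ray(c,[[225,np.where(m[:,225])[0].max()]],.028) )
# handle tilt
b=cv2.inRange(cv2.cvtColor(c["image"],cv2.COLOR_RGB2HSV),(100,120,60),(125,255,255));b[:,340:]=0
b=b.astype(bool)
pts=np.argwhere(b)[:,::-1]; X=ray(c,pts,.088)[:,:2]; cc=X.mean(0); w,v=np.linalg.eigh(np.cov(X.T)); print("handle",cc,v[:,1],np.degrees(np.arctan2(-v[0,1],v[1,1])))
print("ik reach", np.hypot(*cc))
E
```

```text
cam [0.487 0.007 1.104] [[235, 119, 87, 70, 3811], [215, 102, 130, 117, 1871], [288, 140, 5, 5, 11]]
rect ((619.365966796875, -69.96595764160156), (155.71859741210938, 202.85411071777344), 8.028231620788574)
[8.02823162]
far 0.034 off 0.0750 slope 0.0058 sd 0.0006 n68
near 0.012 off -0.0748 slope 0.0102 sd 0.0006 n67
left 0.034 off 0.1000 slope 0.0029 sd 0.0006 n49
right 0.034 off -0.0989 slope 0.0018 sd 0.0007 n49
far x=a+by (np.float64(0.721056609609841), np.float64(-0.060362714701122575), np.float64(0.0006319504178445474)) left y=a+bx (np.float64(0.03198805593507709), np.float64(0.0599222305766974), np.float64(0.000623718112640017))
corner 0.716533971252859 0.07492436977652757 angles 3.454337387153917 3.42919046564026
fence end px far right 341.0 [[ 0.74575346 -0.23518691  0.028     ]] left end [[0.45556889 0.06742934 0.028     ]]
handle [ 0.61824933 -0.0687425 ] [-0.15565935  0.98781079] 8.955038642434083
ik reach 0.6220592905356055
```

The crop confirms it: the mould on the board, at crop (140–520, 110–420), carries the deckle and blue handle. Sides measure about 150 × 199 mm, matching the sizes given. Mould is at about (0.619, -0.070) with yaw about 8°, board yaw is 3.44° and the corner is at (0.7165, 0.0749). That leaves it 31 mm short in x, 39 mm in y and 0.08 rad askew, all within the stated ranges. First move is the +x push with shut fingers.

```bash
cat > rob.py <<'E'
import numpy as np
from scipy.spatial.transform import Rotation as Ro
from station import env,cams
B=np.radians(3.44); COR=np.array([.7165,.0749]); RB=np.array([[np.cos(B),-np.sin(B)],[np.sin(B),np.cos(B)]])
def W(x,y,z): return np.r_[COR+RB@np.array([x,y])/1000,z]          # corner frame mm -> world
def toB(p): return ((np.array(p)[:2]-COR)@RB*1000).round(1)
def rv(yaw): return (Ro.from_euler("z",yaw)*Ro.from_euler("x",np.pi)).as_rotvec()
def st(s): print(s,"t%.1f"%env.read_t(),"tcp_B",toB(env.read_tool_pos()),"z%.4f"%env.read_tool_pos()[2],"F",(np.r_[RB.T@env.read_wrist_force()[:2],env.read_wrist_force()[2]]).round(1))
def best(yaws,p):
    q0=env.read_q(); c=[(np.abs(np.array(q)-q0).max(),y) for y in yaws if (q:=env.ik(p,rv(y))) is not None]
    print("ik",[(round(a,2),round(b,2)) for a,b in c]); return min(c)[1]
E
python3 - <<'E'
from rob import *
env.command_gripper(0.0,40); 
p=env.read_tool_pos(); env.move_l([p[0],p[1],.30],speed=.3)
pre=W(-222,-136,.0); hi=pre.copy(); hi[2]=.28
y=best([B,B+np.pi],hi); env.movep(hi,rv(y)); st("hi")
env.move_l(W(-222,-136,.06),speed=.25); env.move_l(W(-222,-136,.018),speed=.1); st("pre")
r=env.move_l(W(-150,-136+6,.018),speed=.035,until_force=14); print(r); st("pushed")
E
```

```text
ik [(np.float64(1.37), np.float64(0.06)), (np.float64(1.77), np.float64(3.2))]
hi t3.4 tcp_B [-222.1 -137.2] z0.2799 F [-0.5 -0.5  0.4]
pre t5.0 tcp_B [-221.6 -136. ] z0.0184 F [-0.1 -0.3  0. ]
True
pushed t6.5 tcp_B [-166.1 -129.8] z0.0169 F [-0.7 -0.4  0.9]
```

Run:
```python
from rob import *
for i in range(2):
    r=env.move_l(W(-150,-130,.018),speed=.02,until_force=16); st(f"push {r}")
    env.sleep(.2); st("after")
c=cams.camera("top"); np.savez("top1.npz",**{k:np.array(v) for k,v in c.items()})
import cv2; cv2.imwrite("pics/t1.png",cv2.resize(c["image"][90:225,200:370],None,fx=4.4,fy=4.4,interpolation=cv2.INTER_CUBIC)[:,:,::-1])
```

```text
push True t7.0 tcp_B [-165.5 -129.6] z0.0159 F [ 0.2  1.  -1.1]
after t7.2 tcp_B [-166.3 -129.7] z0.0154 F [-0.2  0.1 -0.3]
push True t7.7 tcp_B [-163.8 -128. ] z0.0152 F [ 0.9 -0.1 -0.2]
after t7.9 tcp_B [-164.4 -128.3] z0.0147 F [-0.8  0.   0.4]
```

View pics/t1.png

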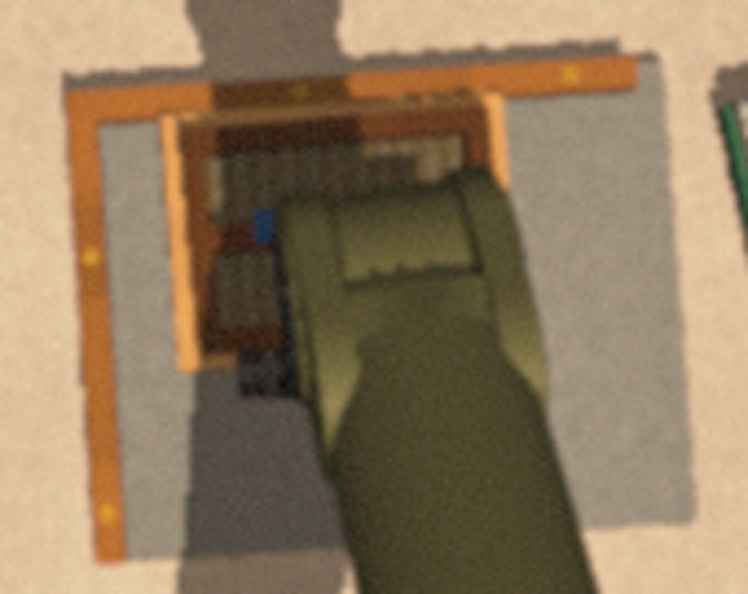

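The picture shows the mould's far edge on the far fence along crop (165–500, ~118 to 95), and about 35 mm still to go to the left fence. Next is the +y push from the right.

Run:
```python
from rob import *
env.move_l(W(-190,-130,.018),speed=.15); env.move_l(W(-200,-130,.20),speed=.3)
hi=W(-70,-275,.20); y=best([B+np.pi/2,B-np.pi/2],hi); env.movep(hi,rv(y)); print("yaw",y)
env.move_l(W(-70,-275,.05),speed=.25); env.move_l(W(-70,-275,.018),speed=.1); st("pre")
for i in range(3):
    r=env.move_l(W(-70,-190,.018),speed=[.04,.02,.02][i],until_force=[14,16,16][i]); st(f"push {r}")
```

```text
ik [(np.float64(1.61), np.float64(1.63)), (np.float64(1.17), np.float64(-1.51))]
yaw -1.5107570005262916
pre t11.3 tcp_B [ -70.4 -274.8] z0.0173 F [ 0.3 -0.2  0.7]
push True t12.9 tcp_B [ -72.2 -208.1] z0.0176 F [-0.7 -1.2  1. ]
push True t13.5 tcp_B [ -73.2 -208.3] z0.0175 F [-0.1 -1.2  0.8]
push True t14.1 tcp_B [ -73.7 -208.5] z0.0176 F [ 0.1 -0.9  0.6]
```

Run:
```python
from rob import *
import cv2
env.move_l(W(-72,-245,.018),speed=.15); env.move_l(W(-72,-250,.12),speed=.3)
hi=W(-195,-100,.12); y=best([B,B+np.pi],hi); env.move_l(W(-200,-250,.15),speed=.4); env.movep(W(-200,-100,.12),rv(y))
env.move_l(W(-195,-100,.018),speed=.2); st("pre")
for i in range(2):
    r=env.move_l(W(-140,-100,.018),speed=.03,until_force=[14,18][i]); st(f"push {r}")
env.move_l(W(-190,-100,.018),speed=.15)
env.move_l(W(-200,-100,.12),speed=.3); env.move_l(W(-200,-300,.2),speed=.4); st("off")
c=cams.camera("top"); np.savez("top2.npz",**{k:np.array(v) for k,v in c.items()})
cv2.imwrite("pics/t2.png",cv2.resize(c["image"][95:225,205:365],None,fx=4.5,fy=4.5,interpolation=cv2.INTER_CUBIC)[:,:,::-1])
```

```text
ik [(np.float64(1.22), np.float64(0.06)), (np.float64(4.01), np.float64(3.2))]
pre t17.3 tcp_B [-194.3 -100.6] z0.0187 F [-0.1 -0.6  1. ]
push True t18.4 tcp_B [-162.9 -100. ] z0.0169 F [ 0.2  0.4 -0.1]
push True t18.8 tcp_B [-163.1  -99.9] z0.0158 F [-0.1  0.8 -0.1]
off t20.3 tcp_B [-200.7 -300.1] z0.1984 F [-0.1 -0.3 -0.9]
```

View pics/t2.png

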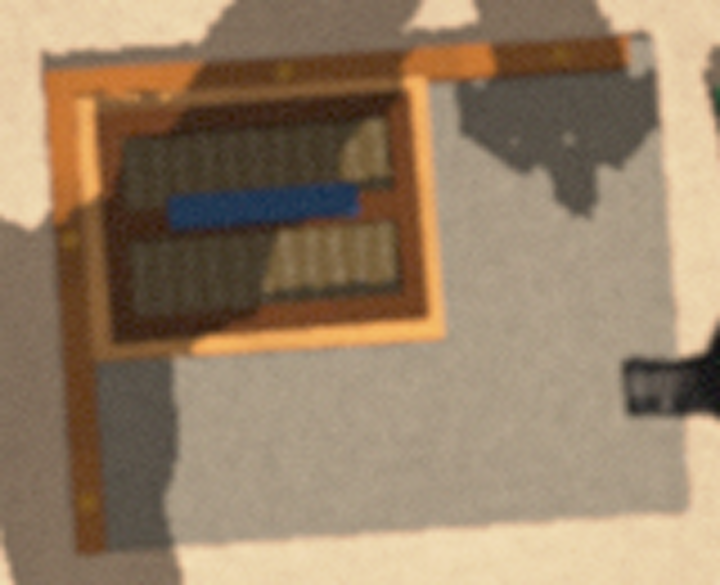

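The mould now sits in the corner, with its edges meeting both fences (crop corner ~(80,97)) and no grey gap visible. I'll measure its open edges and the handle numerically.

```bash
cat > chk.py <<'E'
from meas import *
from rob import COR,RB,B
def chk(f):
    c=dict(np.load(f)); im=c["image"]; hsv=cv2.cvtColor(im,cv2.COLOR_RGB2HSV)
    S=cv2.inRange(hsv,(0,105,40),(25,255,255)); 
    def px(x,y,z): p=c["R"]@np.r_[COR+RB@np.array([x,y])/1000,z]+c["t"]; q=c["K"]@p; return q[:2]/q[2]
    near=[];right=[]
    for y in range(-190,-9,5):   # walk outward along -x
        xs=np.arange(-143,-160,-.25); v=[S[tuple(np.round(px(x,y,.012)[::-1]).astype(int))]>0 for x in xs]
        if v[0] and not all(v): near.append((xs[np.argmin(v)],y))
    for x in range(-140,-9,5):
        ys=np.arange(-193,-210,-.25); v=[S[tuple(np.round(px(x,y,.034)[::-1]).astype(int))]>0 for y in ys]
        if v[0] and not all(v): right.append((x,ys[np.argmin(v)]))
    n=line(np.array(near)/1000.,0); r=line(np.array(right)/1000.,1)
    print("near side x at mid %.1f slope %.4f n%d | right side y at mid %.1f slope %.4f n%d"%((n[0]-.1*n[1])*1e3,n[1],len(near),(r[0]-.075*r[1])*1e3,r[1],len(right)))
    b=cv2.inRange(hsv,(100,120,40),(125,255,255));b[:,340:]=0;b[:90]=0;b[225:]=0
    k=max(cv2.findContours(b,0,1)[0],key=cv2.contourArea); m=np.zeros_like(b); cv2.drawContours(m,[k],-1,255,-1)
    X=ray(c,np.argwhere(m>0)[:,::-1],.088)[:,:2]; w,v=np.linalg.eigh(np.cov(X.T)); d=v[:,1]*np.sign(v[1,1])
    print("handle world",X.mean(0).round(4),"corner frame",((X.mean(0)-COR)@RB*1000).round(1),"yaw deg rel board %.2f"%(np.degrees(np.arctan2(-d[0],d[1])-B)))
E
python3 -c "from chk import *;chk('top2.npz')"
```

```text
near side x at mid -150.7 slope 0.0053 n37 | right side y at mid -201.0 slope 0.0019 n27
handle world [ 0.6453 -0.0283] corner frame [-77.3 -98.7] yaw deg rel board 1.26
```

Mould flush to about 1 mm and 0.3°. I'll give one last +y push, then grasp the handle.

Run:
```python
from rob import *
import cv2
hi=W(-75,-260,.20); y=B-np.pi/2; env.movep(hi,rv(y))
env.move_l(W(-75,-235,.018),speed=.2)
for i in range(2):
    r=env.move_l(W(-75,-190,.018),speed=.03,until_force=[14,16][i]); st(f"push {r}")
env.move_l(W(-75,-240,.018),speed=.15); env.move_l(W(-75,-250,.17),speed=.3)
yg=y+np.radians(1.1)
env.command_gripper(.085,40)
env.movep(W(-79,-98,.18),rv(yg)); 
env.move_l(W(-79,-98,.11),speed=.15); st("above")
c=cams.camera("wrist"); cv2.imwrite("pics/w3.png",c["image"][:,:,::-1])
# predicted handle centre in wrist image, per camera estimate
T=np.eye(4);T[:3,:3]=Ro.from_rotvec(env.read_eef_rot()).as_matrix();T[:3,3]=env.read_tool_pos()
M=np.linalg.inv(T@c["hand_eye"])
np.savez("wrist3.npz",image=c["image"],K=c["K"],R=M[:3,:3],t=M[:3,3])
```

```text
push True t23.9 tcp_B [ -75.2 -208.1] z0.0183 F [ 0.1 -1.7  0.4]
push True t24.2 tcp_B [ -75.7 -208.3] z0.0185 F [-0.2 -1.4  0.5]
above t27.3 tcp_B [-78.8 -99.3] z0.1106 F [-0.  -0.1  1.1]
```

View pics/w3.png

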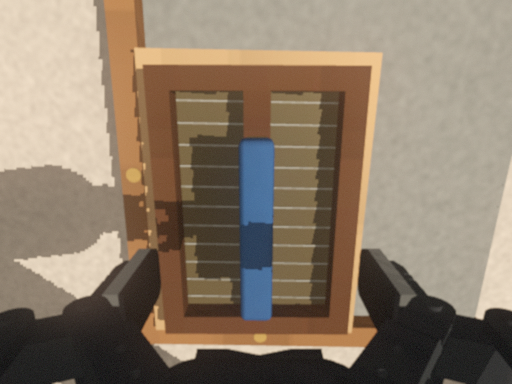

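The wrist view shows the handle (cols 240–274, rows 138–320) midway between the fingers and parallel to the pads, with the mould against both fences. I'll take a numeric handle centre from this view, then grip and lift.

Run:
```python
from rob import *
from util import *
c=dict(np.load("wrist3.npz")); hsv=cv2.cvtColor(c["image"],cv2.COLOR_RGB2HSV)
b=cv2.inRange(hsv,(100,120,30),(125,255,255)); k=max(cv2.findContours(b,0,1)[0],key=cv2.contourArea)
P=ray(c,k[:,0,:],.088)[:,:2]*1000; r=cv2.minAreaRect(P.astype(np.float32))
h=toB(np.array(r[0])/1000); print("wrist handle B",h,"size",r[1],"ang",r[2]-np.degrees(B))
x=-79. if abs(h[0]+79)>5 else h[0]
y=B-np.pi/2+np.radians(1.1)
print("use",x)
env.move_l(W(x,-98,.061),speed=.06); st("at handle")
env.command_gripper(0.0,45); print("width",env.read_width()); st("gripped")
z=env.read_tool_pos()[2]; p=env.read_tool_pos()
env.move_l([p[0],p[1],z+.012],speed=.02); st("lift1")
env.move_l([p[0],p[1],z+.101],speed=.06); env.sleep(.5); st("lift2"); print("width",env.read_width(),env.read_eef_rot(),rv(y))
for n in ["top","scene"]:
    c=cams.camera(n); np.savez(n+"4.npz",**{k:np.array(v) for k,v in c.items()}); im=c["image"]
    im=im[95:225,205:365] if n=="top" else im[130:310,120:340]
    cv2.imwrite(f"pics/{n}4.png",cv2.resize(im,None,fx=3.3,fy=3.3,interpolation=cv2.INTER_CUBIC)[:,:,::-1])
```

```text
wrist handle B [-76.5 -98.2] size (16.562393188476562, 101.0888671875) ang 0.8499179458618165
use -76.5
at handle t28.3 tcp_B [-76.2 -98.2] z0.0614 F [0.3 0.7 0.6]
width 0.017456135024519582
gripped t29.0 tcp_B [-76.3 -98.1] z0.0612 F [-0.3  0.6  1.9]
lift1 t29.7 tcp_B [-76.4 -98. ] z0.0731 F [ 0.   0.3 -2.5]
lift2 t31.9 tcp_B [-76.3 -98. ] z0.1622 F [ 0.1  0.1 -2.6]
width 0.017646587196282107 [-2.30766892e+00  2.13169866e+00  6.11784264e-06] [ 2.30768645e+00 -2.13171003e+00 -1.30529593e-16]
```

View pics/scene4.png

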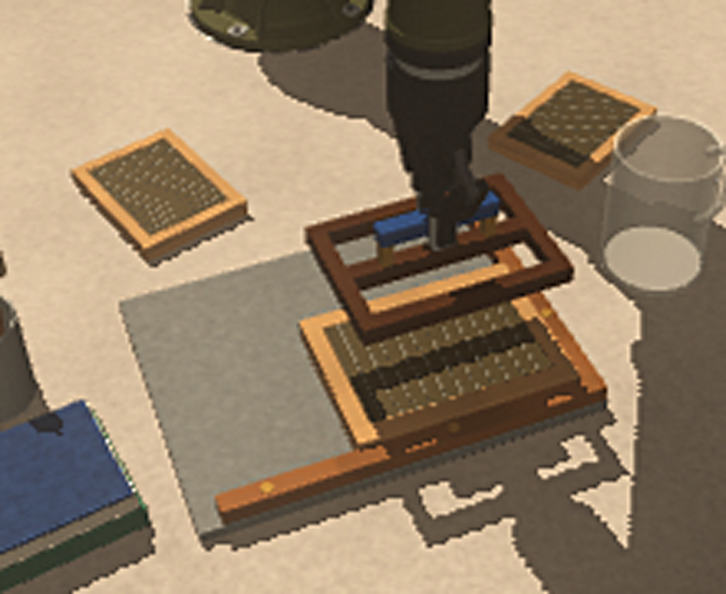

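View pics/top4.png

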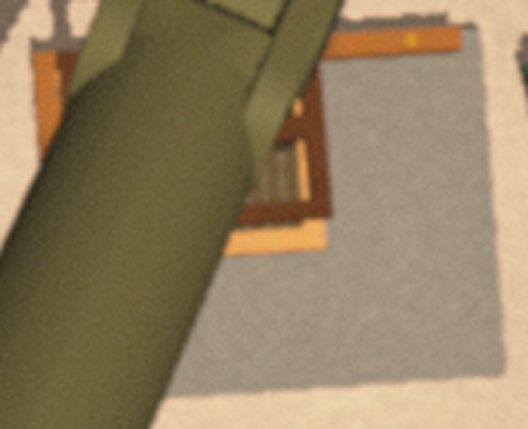

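The scene view shows the deckle level and clear above the mould, with the mould still tight in the corner. In the top view the mould's near-right corner is at full-image (304,171), against (304,170) before the lift, so it has not shifted. The jug, pot and books have not moved. Handing in.

```bash
python3 -c "
from rob import *
st('final'); print(env.read_width()); env.finish_job()"
```

```text
final t32.0 tcp_B [-76.3 -98.1] z0.1622 F [ 0.2  0.2 -2.2]
0.017260849649961225
the job is handed in; nothing more can be done
```

I pushed the mould, with the deckle on it, against the far fence and then the left fence, and repeated both pushes. I then gripped the blue handle, lifted the deckle straight up 101 mm and handed the job in at 32 s while still holding it.

**Mould position:** before the last left push and the lift, its near side was at -150.7 mm and its right side at -201.0 mm from the corner (ideal -150 and -200). It was square to the fences within about 0.3°. The last left push stopped at the same place as the earlier ones. After the lift, the one mould corner still in view had moved by no more than about 1 pixel (2.5 mm); I could not re-measure the rest because the arm hid it from the top camera.

**Deckle:** it looked level in the final view, the finger opening was a steady 17.5 mm on the 18 mm bar, and the wrist carried about 2.5 N. The jug, pot and books looked undisturbed, though the final crops show only part of the pot and books.

**Disagreements:**
- The stopping points of the pushes suggest the camera and robot positions differ by about 2–3 mm, slightly more than the stated 2 mm calibration.
- The deckle sat about 1° askew on the mould, apparently from the start, so I matched the grip to it.

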